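Take the drill template off its dowels

ROBOT

A 6-joint arm with a two-finger parallel gripper is mounted at the origin on the work surface. World frame = base frame: x ahead of the robot, y to its left, z up, the work surface at z = 0. Lengths are in m, angles in rad, forces in N, time in s.
With the tool pointing down it reaches from about 0.375 to 0.9 m from the base axis. Payload 3.1 kg.
Tool frame: the origin (TCP) lies at the very end of the fingers, on their centre line; the grasp point (between the pads) lies behind it (ctrl.grasp_offset is the z of the grasp point in the tool frame, in m); z points along the fingers, y is the line along which they close (so a half turn about z gives the same grasp; the last joint's range is limited). The gripper opens to 87 mm and grips with 3 to 60 N. Pads are 19 mm wide; open, the fingers measure 117 mm over their backs; the gripper's body (75 mm by 190 mm) begins 51 mm behind the grasp point.
Start: joints at [1.119, 0.527, 1.433, -0, 1.181, -0.178], TCP at [0.168, 0.602, 0.223] pointing down, gripper open.
Joint ranges: [-3.08, 3.08], [-0.75, 2.2], [0.22, 2.44], [-1.43, 4.57], [0, 2.65], [-2.85, 2.85]. Speed limits (rad/s): [2.79, 2.79, 3.14, 3.14, 3.14, 3.14].

INTERFACE

Orientations are given as a unit quaternion [w, x, y, z].
In Python, from plant import ctrl gives the robot as it stands.
- The arm moves only by the shell command python3 -m pendant 'ROWS'. ROWS is JSON, one flat list of numbers, 7 for each row, row after row: the finger opening in mm, from 0 to 87, then the shift along the tool's x, y, z in units of 30 mm (1.0 is 30 mm), then the turn, a rotation vector about the tool's x, y, z in units of 8 degrees (1.0 is 8 degrees). In form: [grip, x, y, z, rx, ry, rz, grip, x, y, z, rx, ry, rz, ...]. A call has 1 to 12 rows; each row shifts and turns the commanded pose from where the row before left it, along the tool's axes as they then stand; what a row does not reach is not made up. A row lasts 1/8 s, in which the tool goes at most 62.5 mm and 10.7 degrees, less where a joint would pass 70% of its speed; a pose out of reach is approached as far as the arm can. A call is refused whole if a number of a shift passes 1 or a number of a turn 1, either way. A call with a gripper value outside its range is refused whole. The fingers move at their own pace and stop on an object; the grip force is fixed at half the most. Time passes only in rows, so rows that do not move let the fingers close. It gives the time, the measured TCP pose, the force, the opening and the grip force at its end, in the units of the state.
- ctrl.get_state(): the state, without advancing time (a new reading comes with each control period).
- ctrl.capture(name): name is "scene" or "top"; returns a dict with "color" (384x512x3 uint8, red, green, blue), "mtx" (3x3 intrinsics, pixels), "distortion" ([k1, k2, p1, p2, k3] as OpenCV has them; the pictures are not rectified), "R" (3x3) and "t" (3): a world point X has camera coordinates R X + t. Camera axes: x right, y down, z forward; pixel columns grow to the right and rows downward; lengths in m; the calibration is good to about 2 mm. A picture is of the moment at which its call begins. There is no depth.
- ctrl.sign_off(): hands the job in; it is judged then, once.
The state is a dict: "t": time; "joints": joint angles; "joint_vel": joint speeds; "tau": joint torques, N m; "ee_pos": TCP position; "orientation": TCP orientation; "wrist_force": force on the tool from outside, world axes, zero at the start; "torque": the same for the moment, N m; "opening": finger opening in m; "gripper_force": force on a finger pad.
Only numpy, scipy, OpenCV 4.12 (cv2) and the standard library are available. Lean on these libraries where they do the work, as an engineer would, in place of code of your own. Each camera call takes 0.05 s, during which the arm holds its last target. There are 200 camera calls.

TASK

Take hold of the orange drill template by its black handle, lift it straight up off the two dowels of its jig, keeping it level, and set it down flat in the middle of the cork pad, lined up lengthwise with the pad, and let go. Do not drop it. Leave the blue template on its own jig, and leave the glass jar standing where it is.

Things in the scene. Friction and masses are not known exactly. Their poses are not given: they have to be found in the camera images.
- orange_template: Orange plate 80 (x) x 180 (y) x 8 mm, 175 to 350 g; origin: centre of underside, z up. Black bar handle on its middle (centre of mass): 18 (x) x 64 (y) mm, from 8 to 42 mm above the underside. Starts level, underside 30 mm above the table, on a fixed jig at left or right; two fixed 10 mm dowels in 11.5 mm holes at y = -75 and +75 mm, tips 52 mm above the table: clear after rising 22 mm.
- blue_template: Blue plate of the same shape and size as the orange one, on the two dowels of its own jig on the robot's other side. Origin: centre of its underside. A bystander: leave it. Each jig is a fixed plywood base 120 x 200 x 12 mm, same centre and yaw as its plate, with an 18 mm pine animal blank clamped on it under the plate.
- pad: Cork pad lying fixed on the table, 140 mm (x) by 240 mm (y), 4 mm thick. Origin: centre of its underside, on the table (z = 0); its y axis runs along its length. Nothing lies on it at the start.
- jar: Open empty glass jar, 70 mm across, 100 mm tall, standing loose on the table beyond the work. Origin: centre of its foot. A bystander: leave it. A loose pine animal blank (18 mm thick) also lies on the table at the other side; it is not part of the work.
Not all that is in view belongs to the job. There is more than one size of the orange_template; the job needs the smallest.

How it is judged:
By the outcome, as a careful person would: the job done as asked, in the order asked, and still so for the second after the job is handed in, with the robot touching nothing.
It also fails if it takes over 40 s, if anything falls off the work surface, if the arm or the gripper's body presses on something with over 40 N, if the wrist force passes 120 N, or if a joint passes its speed limit or range.

## Working session

There is one attempt and no reset: what is moved stays moved. The work goes in short steps, Python scripts to look and compute and a shell command to move; the robot and the scene stay as the last step left them, time stands still between calls to the robot, and variables do not carry over. Pictures are saved under pics/ and viewed, at most 10 in all, crops included, and the job is handed in when it is done.

```bash
ls; mkdir -p pics
python3 - <<'E'
from plant import ctrl
import cv2,numpy as np,pickle
d={}
for n in("scene","top"):
    c=ctrl.capture(n); d[n]=c
    cv2.imwrite(f"pics/{n}0.png",c["color"][:,:,::-1])
    print(n,-c["R"].T@c["t"],c["R"][2])
pickle.dump(d,open("cap0.pkl","wb"))
a=np.hstack([d["scene"]["color"],d["top"]["color"]])[:,:,::-1]
print(ctrl.get_state(),ctrl.grasp_offset)
E
```

```text
pics
scene [1.07324225 0.14806633 0.91736819] [-0.55484856 -0.18655235 -0.81076587]
top [ 0.42381353 -0.01556904  1.21156241] [ 0.05736609 -0.01414931 -0.99825294]
{'t': 0.1, 'joints': array([ 1.11949195e+00,  5.28384443e-01,  1.43378382e+00,  3.21018180e-08,
        1.18144183e+00, -1.78492925e-01]), 'joint_vel': array([-0.00036988, -0.00276958, -0.00267429, -0.00147107,  0.00049976,
       -0.00131487]), 'tau': array([-2.27855708e-04, -4.40985131e+01, -1.77151465e+01,  6.34789257e-02,
        5.34265896e-02, -2.62996093e-05]), 'ee_pos': array([0.16806689, 0.60127495, 0.22165954]), 'orientation': array([-3.12435478e-04,  1.35983051e-01,  9.90710650e-01, -9.59115921e-04]), 'wrist_force': array([-0.14916608,  0.52808696, -0.23275141]), 'torque': array([0.02030129, 0.02305626, 0.00099251]), 'gripper_force': 0.0, 'opening': 0.08689297138297992} -0.0187
```

View pics/scene0.png

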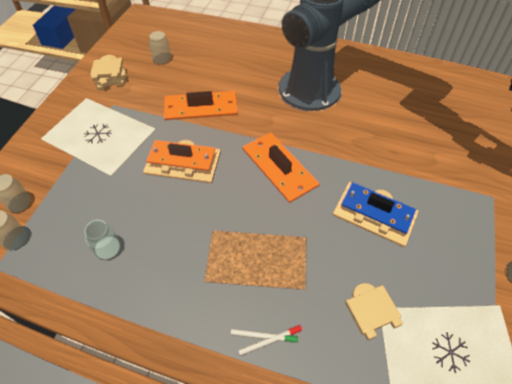

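View pics/top0.png

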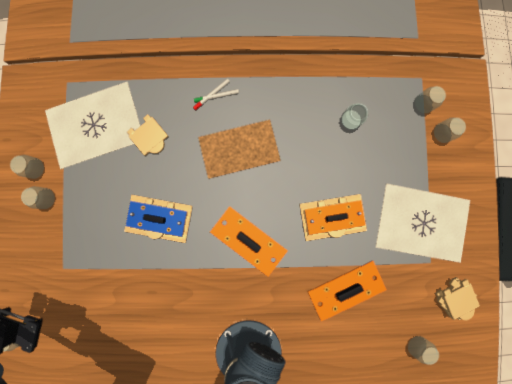

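The scene picture shows the jig plates: orange at (182,155) and blue at (378,207). The pad is at (257,259) and the jar at (101,240). In the top picture they are orange (336,217), blue (157,218), pad (240,149) and jar (353,118).

There are three orange candidates in the top picture: (336,217) on the jig, and (248,241) and (348,291) lying loose. I'll measure their sizes.

```bash
cat > h.py <<'E'
import cv2,numpy as np
def px2w(c,uv,z):
    uv=np.asarray(uv,float).reshape(-1,1,2)
    n=cv2.undistortPoints(uv,c["mtx"],c["distortion"]).reshape(-1,2)
    r=np.c_[n,np.ones(len(n))]@c["R"]; o=-c["R"].T@c["t"]
    return o+r*((z-o[2])/r[:,2])[:,None]
def w2px(c,X):
    return cv2.projectPoints(np.asarray(X,float).reshape(-1,3),cv2.Rodrigues(c["R"])[0],c["t"],c["mtx"],c["distortion"])[0].reshape(-1,2)
def blobs(m,amin=300):
    m=cv2.morphologyEx(m.astype(np.uint8),cv2.MORPH_CLOSE,np.ones((5,5)))
    return [k for k in cv2.findContours(m,cv2.RETR_EXTERNAL,cv2.CHAIN_APPROX_NONE)[0] if cv2.contourArea(k)>amin]
def rect(c,k,z):
    w=px2w(c,k.reshape(-1,2),z)[:,:2].astype(np.float32)
    (x,y),(a,b),t=cv2.minAreaRect(w*1000)
    if a>b:t-=90   # long axis is rect's 'height' axis; t = yaw of short axis
    t=(t+90)%180-90
    M=cv2.moments((w*1e4).reshape(-1,1,2).astype(np.int32)); 
    return dict(c=np.round([x,y],1),cm=np.round([M['m10']/M['m00']/10,M['m01']/M['m00']/10],1),size=np.round(sorted([a,b]),1),yaw=round(t,1),px=np.round(k.reshape(-1,2).mean(0)))
E
python3 - <<'E'
import pickle,cv2,numpy as np
from h import *
d=pickle.load(open("cap0.pkl","rb"))
for n in d:
    c=d[n];h=cv2.cvtColor(c["color"],cv2.COLOR_RGB2HSV);H,S,V=[h[...,i].astype(int) for i in range(3)]
    print(n,"orange")
    for k in blobs((H<13)&(S>215)&(V>150)):
        for z in(.008,.038):print(z,rect(c,k,z))
    for k in blobs((H>105)&(H<130)&(S>180)&(V>80)):print("blue",rect(c,k,.038))
    # handle: dark pixels within orange hulls
    p=(257,259) if n=="scene" else (240,149)
    print("cork",h[p[1],p[0]],h[p[1]+5,p[0]+8])
    m=np.zeros(H.shape,bool);y,x=p;m[p[1]-45:p[1]+45,p[0]-70:p[0]+70]=1
    for k in blobs(m&(S>90)&(H<25)):print("pad",rect(c,k,.004))
c=d["top"]
im=c["color"][180:330,200:400,::-1]
cv2.imwrite("pics/crop0.png",cv2.resize(im,(800,600),interpolation=cv2.INTER_CUBIC))
E
```

```text
scene orange
blue {'c': array([433.5, 280.8]), 'cm': array([439.9, 280.7]), 'size': array([ 78. , 171.7]), 'yaw': -10.5, 'px': array([379., 208.])}
blue {'c': array([  -23.5, -1055.4]), 'cm': array([  -31.5, -1054.1]), 'size': array([134.2, 306.8]), 'yaw': -58.6, 'px': array([53., 27.])}
cork [ 15 140 206] [ 15 140 184]
pad {'c': array([651.6,  20. ]), 'cm': array([651.8,  20.4]), 'size': array([140.8, 239.2]), 'yaw': 13.5, 'px': array([257., 260.])}
top orange
blue {'c': array([428.5, 280. ]), 'cm': array([428.9, 283.8]), 'size': array([ 70.9, 172.1]), 'yaw': -11.2, 'px': array([157., 219.])}
cork [ 15 155 191] [ 15 153 183]
pad {'c': array([649.7,  19.5]), 'cm': array([649.3,  19.5]), 'size': array([139.4, 239.5]), 'yaw': 13.3, 'px': array([239., 149.])}
```

View pics/crop0.png

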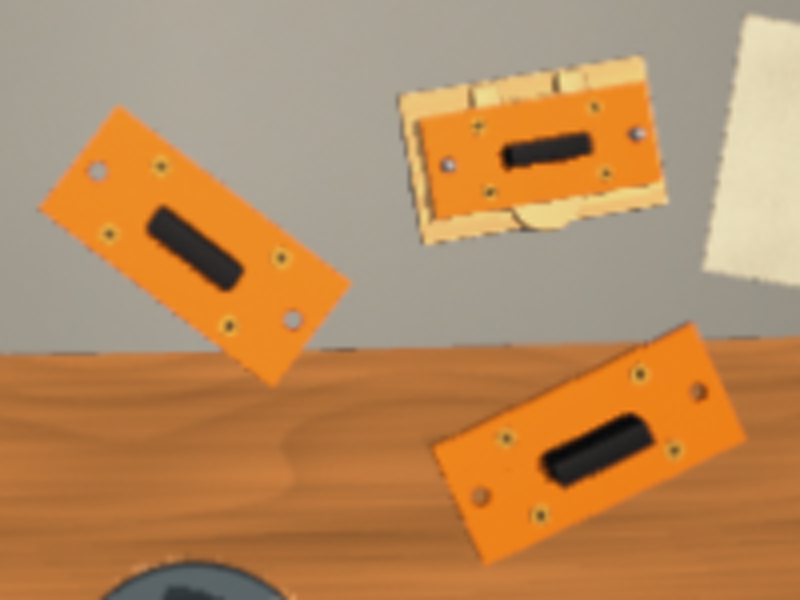

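The crop shows the plate on the jig at top-picture pixel (336,217), with two steel dowels through it at crop (448,165) and (638,134). It is clearly smaller than the two loose plates, so it is the one meant. Next I measure it precisely.

Run:
```python
import pickle,cv2,numpy as np
from h import *
d=pickle.load(open("cap0.pkl","rb"))
for n in d:
    c=d[n];h=cv2.cvtColor(c["color"],cv2.COLOR_RGB2HSV);H,S,V=[h[...,i].astype(int) for i in range(3)]
    p=(205,105) if n=="scene" else (336,230)
    m=(H<15)&(S>195)&(V>180)
    for k in blobs(m,500):
        for z in(.008,.038):print(n,z,rect(c,k,z))
    blk=(V<70)
    g={"scene":(165,135,200,165),"top":(320,205,353,230)}[n]
    mm=np.zeros(H.shape,bool);mm[g[1]:g[3],g[0]:g[2]]=1
    for k in blobs(mm&blk,30):
        for z in (.04,.072): print(" handle",z,rect(c,k,z))
c=d["top"]
w=px2w(c,[(200+448/4,180+165/4),(200+638/4,180+134/4)],.052)
print(w,w.mean(0),np.linalg.norm(w[1]-w[0]),np.degrees(np.arctan2(*(w[1]-w[0])[:2])))
from plant import ctrl
s=ctrl.get_state()
from scipy.spatial.transform import Rotation as R
print(R.from_quat(s["orientation"],scalar_first=True).as_matrix().round(3))
# jar
print(px2w(c,[(353,118)],.05))
```

```text
scene 0.008 {'c': array([ 406.6, -288.9]), 'cm': array([ 411.9, -279.4]), 'size': array([ 78.2, 180.3]), 'yaw': 8.0, 'px': array([180., 156.])}
scene 0.038 {'c': array([ 428.6, -274.5]), 'cm': array([ 433.8, -265.3]), 'size': array([ 75.7, 174.4]), 'yaw': 8.0, 'px': array([180., 156.])}
scene 0.008 {'c': array([353.9,  -6.6]), 'cm': array([355.2,  -6.6]), 'size': array([103.3, 232.8]), 'yaw': -38.2, 'px': array([280., 166.])}
scene 0.038 {'c': array([377.6,  -1.5]), 'cm': array([378.9,  -1.5]), 'size': array([ 99.9, 225.1]), 'yaw': -38.2, 'px': array([280., 166.])}
scene 0.008 {'c': array([ 190.9, -317.4]), 'cm': array([ 196. , -314.1]), 'size': array([105.5, 230.9]), 'yaw': 23.8, 'px': array([201., 106.])}
scene 0.038 {'c': array([ 220., -302.]), 'cm': array([ 224.9, -298.9]), 'size': array([102. , 223.3]), 'yaw': 23.8, 'px': array([201., 106.])}
top 0.008 {'c': array([ 189.8, -318.5]), 'cm': array([ 189.5, -317.9]), 'size': array([105.8, 234.5]), 'yaw': 23.4, 'px': array([346., 291.])}
top 0.038 {'c': array([ 195.6, -311. ]), 'cm': array([ 195.3, -310.3]), 'size': array([103.2, 228.6]), 'yaw': 23.4, 'px': array([346., 291.])}
 handle 0.04 {'c': array([ 423.8, -280.1]), 'cm': array([ 424.2, -280.9]), 'size': array([14.3, 65.2]), 'yaw': 8.3, 'px': array([336., 217.])}
 handle 0.072 {'c': array([ 423.8, -272.9]), 'cm': array([ 424.2, -273.6]), 'size': array([13.9, 63.4]), 'yaw': 8.3, 'px': array([336., 217.])}
[[ 0.41307656 -0.20261087  0.052     ]
 [ 0.43423397 -0.35097389  0.052     ]] [ 0.42365526 -0.27679238  0.052     ] 0.14986401247482678 171.88401796151538
[[-0.963  0.269 -0.001]
 [ 0.269  0.963 -0.002]
 [ 0.    -0.002 -1.   ]]
[[ 0.73449685 -0.34158243  0.05      ]]
```

Plate on the jig: the dowel spacing measures 149.9 mm (150 expected), centre (0.424, -0.277), yaw 8.1°. The two loose plates are about 103 x 231 mm. The pad measures 140 x 239 mm, centre (0.6505, 0.0197), yaw 13.4°. I turn the tool +66.3° about its z axis first.

```bash
python3 -m pendant '[87,0,0,0,0,0,1, 87,0,0,0,0,0,1, 87,0,0,0,0,0,1, 87,0,0,0,0,0,1, 87,0,0,0,0,0,1, 87,0,0,0,0,0,1, 87,0,0,0,0,0,1, 87,0,0,0,0,0,1, 87,0,0,0,0,0,0.29]'
cat > go.py <<'E'
import sys,numpy as np
from plant import ctrl
from scipy.spatial.transform import Rotation as R
s=ctrl.get_state();M=R.from_quat(s["orientation"],scalar_first=True).as_matrix()
x,y,z,yaw=map(float,sys.argv[1:])
print("t",s["t"],"pos",s["ee_pos"].round(4),"yaw of tool y",np.degrees(np.arctan2(M[1,1],M[0,1])).round(2),"tilt",M[:2,2].round(4),"open",s["opening"].round(4),"gf",s["gripper_force"],"F",s["wrist_force"].round(2),"T",s["torque"].round(2))
print("units xyz",(M.T@(np.array([x,y,z])-s["ee_pos"])/.03).round(3),"rz",((np.degrees(np.arctan2(M[1,1],M[0,1]))-yaw)/8).round(3))
E
python3 go.py .424 -.277 .14 8.1
```

```text
t: 1.23
ee_pos: [0.1682, 0.6015, 0.2219]
orientation: [0.0, 0.656, 0.754, -0.001]
wrist_force: [0.8, 0.5, 1.0]
opening: 0.0871
gripper_force: 0.0Traceback (most recent call last):
  File "go.py", line 6, in <module>
    print("t",s["t"],"pos",s["ee_pos"].round(4),"yaw of tool y",np.degrees(np.arctan2(M[1,1],M[0,1])).round(2),"tilt",M[:2,2].round(4),"open",s["opening"].round(4),"gf",s["gripper_force"],"F",s["wrist_force"].round(2),"T",s["torque"].round(2))
                                                                                                                                              ^^^^^^^^^^^^^^^^^^
AttributeError: 'float' object has no attribute 'round'
```

```bash
sed -i 's/s\["opening"\].round(4)/s["opening"]/' go.py
python3 -m pendant '[87,-1,1,0,0,0,0, 87,-1,1,0,0,0,0, 87,-1,1,0,0,0,0, 87,-1,1,0,0,0,0, 87,-1,1,0,0,0,0, 87,-1,1,0,0,0,0, 87,-1,1,0,0,0,0, 87,-1,1,0,0,0,0, 87,-1,1,0,0,0,0, 87,-1,0,0,0,0,0, 87,-1,0,0,0,0,0, 87,-1,0,0,0,0,0]'
python3 -m pendant '[87,-1,0,0,0,0,0, 87,-1,0,0,0,0,0, 87,-1,0,0,0,0,0, 87,-1,0,0,0,0,0, 87,-1,0,0,0,0,0, 87,-1,0,0,0,0,0, 87,-1,0,0,0,0,0, 87,-1,0,0,0,0,0, 87,-1,0,0,0,0,0, 87,-1,-0.5,0,0,0,0, 87,-1,-0.5,0,0,0,0, 87,-1,-0.5,0,0,0,0]'
python3 go.py .424 -.277 .14 8.1
```

```text
t: 2.72
ee_pos: [0.4859, 0.2821, 0.222]
orientation: [-0.0, 0.656, 0.755, -0.001]
wrist_force: [0.2, -0.1, 0.1]
opening: 0.0868
gripper_force: 0.0
t: 4.22
ee_pos: [0.4913, -0.0804, 0.2222]
orientation: [-0.0, 0.656, 0.755, -0.0]
wrist_force: [-0.2, -0.1, 0.9]
opening: 0.087
gripper_force: 0.0
t 4.225 pos [ 0.4913 -0.0804  0.2222] yaw of tool y 8.06 tilt [-0.0007  0.0003] open 0.08701248367588527 gf 0.0 F [-0.19 -0.08  0.89] T [-0.11  0.06  0.02]
units xyz [-6.175 -3.138  2.741] rz -0.005
```

```bash
python3 -m pendant '[87,-1,-0.5,0,0,0,0, 87,-1,-0.5,0,0,0,0, 87,-1,-0.5,0,0,0,0, 87,-1,-0.5,0,0,0,0, 87,-1,-0.5,0.7,0,0,0, 87,-1,-0.5,0.7,0,0,0, 87,-0.1,-0.1,0.7,0,0,0, 87,0,0,0.6,0,0,0, 87,0,0,0,0,0,0, 87,0,0,0,0,0,0]'
python3 go.py .424 -.277 .045 8.1
python3 - <<'E'
from plant import ctrl
from h import *
t=[cv2.resize(ctrl.capture(n)["color"][y:y+130,x:x+130,::-1],(400,400),interpolation=cv2.INTER_CUBIC) for n,x,y in(("scene",115,75),("top",270,150))]
cv2.imwrite("pics/above.png",np.hstack(t))
E
```

```text
t: 5.48
ee_pos: [0.4258, -0.2738, 0.1419]
orientation: [0.0, 0.656, 0.755, -0.0]
wrist_force: [0.2, -0.5, 0.7]
opening: 0.0872
gripper_force: 0.0
t 5.475 pos [ 0.4258 -0.2738  0.1419] yaw of tool y 8.06 tilt [ 0.0003 -0.0003] open 0.08721499272555057 gf 0.0 F [ 0.24 -0.46  0.73] T [-0.12  0.04  0.04]
units xyz [-0.095 -0.074  3.23 ] rz -0.005
```

View pics/above.png

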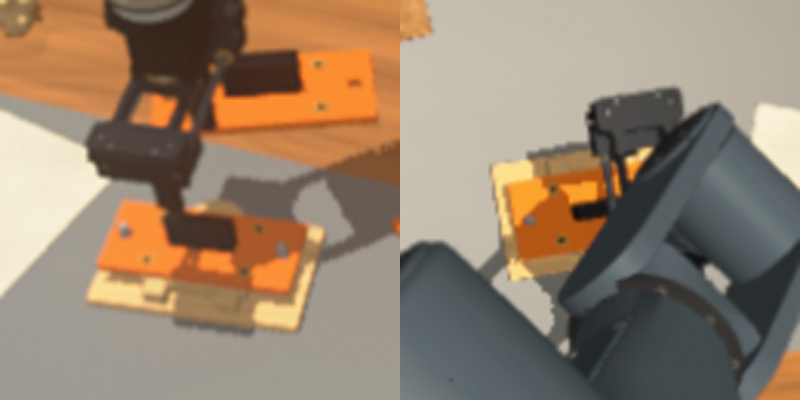

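The picture shows the fingers above the black handle, at left crop (200,230), and aligned with it. I descend and close.

```bash
python3 -m pendant '[87,-0.1,-0.07,0.8,0,0,0, 87,0,0,0.8,0,0,0, 87,0,0,0.8,0,0,0, 87,0,0,0.5,0,0,0, 87,0,0,0.33,0,0,0, 87,0,0,0,0,0,0, 40,0,0,0,0,0,0, 40,0,0,0,0,0,0, 40,0,0,0,0,0,0]'; python3 go.py .424 -.277 .045 8.1
python3 -m pendant '[15,0,0,0,0,0,0, 10,0,0,0,0,0,0, 5,0,0,0,0,0,0, 0,0,0,0,0,0,0, 0,0,0,0,0,0,0, 0,0,0,0,0,0,0]'; python3 go.py .424 -.277 .045 8.1
```

```text
t: 6.7
ee_pos: [0.4241, -0.2772, 0.0451]
orientation: [0.0, 0.656, 0.755, -0.0]
wrist_force: [-0.8, 0.1, -0.9]
opening: 0.065
gripper_force: 0.0
t 6.7 pos [ 0.4241 -0.2772  0.0451] yaw of tool y 8.05 tilt [ 0.0007 -0.0007] open 0.06499944731724522 gf 0.0 F [-0.83  0.09 -0.92] T [-0.05  0.02  0.04]
units xyz [ 0.007 -0.001  0.004] rz -0.006
t: 7.45
ee_pos: [0.4246, -0.2771, 0.0447]
orientation: [0.001, 0.656, 0.755, 0.0]
wrist_force: [4.6, 1.6, -1.2]
opening: 0.0178
gripper_force: 30.0
t 7.45 pos [ 0.4246 -0.2771  0.0447] yaw of tool y 8.06 tilt [ 0.0012 -0.0005] open 0.01780641131771363 gf 30.006269859150052 F [ 4.64  1.64 -1.2 ] T [ 0.22 -0.53  0.13]
units xyz [ 0.005 -0.018 -0.011] rz -0.006
```

Gripped at 17.8 mm. The plate pushes about 4.9 N toward tool +y, so I ease that way while lifting slowly.

```bash
python3 -m pendant '[0,0,0.03,0,0,0,0, 0,0,0,0,0,0,0, 0,0,0,-0.1,0,0,0, 0,0,0,-0.1,0,0,0, 0,0,0,-0.1,0,0,0, 0,0,0,0,0,0,0]'; python3 go.py .424 -.277 .095 8.1
```

```text
t: 8.2
ee_pos: [0.4247, -0.2768, 0.054]
orientation: [0.0, 0.656, 0.755, -0.0]
wrist_force: [1.3, 0.6, -2.3]
opening: 0.0179
gripper_force: 30.0
t 8.2 pos [ 0.4247 -0.2768  0.054 ] yaw of tool y 8.05 tilt [ 0.     -0.0001] open 0.017920062850008647 gf 30.00170872081071 F [ 1.35  0.58 -2.27] T [-0.07 -0.16  0.04]
units xyz [-0.003 -0.023 -1.368] rz -0.006
```

```bash
python3 -m pendant '[0,0,0,-0.2,0,0,0, 0,0,0,-0.2,0,0,0, 0,0,0,-0.2,0,0,0, 0,0,0,-0.3,0,0,0, 0,0,0,-0.5,0,0,0, 0,0,0,-0.7,0,0,0, 0,0,0,-0.5,0,0,0, 0,0,0,-0.2,0,0,0, 0,0,0,0,0,0,0, 0,0,0,0,0,0,0]'; python3 go.py .6505 .0197 .138 13.4
python3 - <<'E'
from plant import ctrl
from h import *
t=[cv2.resize(ctrl.capture(n)["color"][y:y+130,x:x+130,::-1],(400,400),interpolation=cv2.INTER_CUBIC) for n,x,y in(("scene",115,75),("top",270,150))]
cv2.imwrite("pics/lift.png",np.hstack(t))
E
```

```text
t: 9.45
ee_pos: [0.4244, -0.2765, 0.1371]
orientation: [-0.001, 0.656, 0.755, 0.0]
wrist_force: [0.4, -0.2, -1.7]
opening: 0.0177
gripper_force: 30.0
t 9.45 pos [ 0.4244 -0.2765  0.1371] yaw of tool y 8.05 tilt [-0.0009  0.0009] open 0.017731572588957457 gf 29.99920475296676 F [ 0.43 -0.19 -1.68] T [-0.05  0.08  0.02]
units xyz [ 8.721  8.846 -0.026] rz -0.669
```

View pics/lift.png

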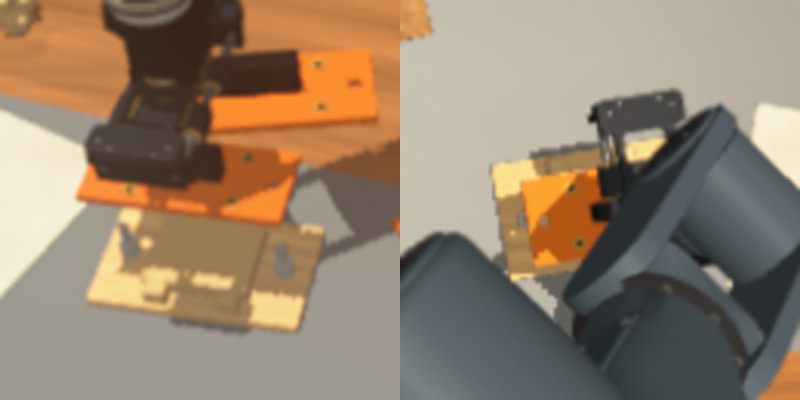

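The plate is held level, clear of both dowels, which show at left crop (128,245) and (282,262). I carry it over to the pad.

```bash
python3 -m pendant '[0,0.3,0.3,0,0,0,0, 0,0.6,0.6,0,0,0,0, 0,0.9,0.9,0,0,0,0, 0,1,1,0,0,0,0, 0,1,1,0,0,0,0, 0,1,1,0,0,0,0, 0,1,1,0,0,0,0, 0,1,1,0,0,0,0, 0,0.9,0.95,0,0,0,0, 0,0.6,0.65,0,0,0,0, 0,0.3,0.3,0,0,0,-0.2, 0,0.1,0.1,0,0,0,-0.3]'; python3 -m pendant '[0,0,0,0,0,0,-0.17, 0,0,0,0,0,0,0, 0,0,0,0,0,0,0, 0,0,0,0,0,0,0]'
cat > m.py <<'E'
import sys
from plant import ctrl
from h import *
t=[cv2.resize(ctrl.capture(n)["color"][y:y+150,x:x+150,::-1],(400,400),interpolation=cv2.INTER_CUBIC) for n,x,y in(("scene",180,170),("top",165,75))]
cv2.imwrite(f"pics/{sys.argv[1]}.png",np.hstack(t))
c=ctrl.capture("scene");h=cv2.cvtColor(c["color"],cv2.COLOR_RGB2HSV);H,S,V=[h[...,i].astype(int) for i in range(3)]
m=(H<15)&(S>195)&(V>110)
for k in blobs(m,500):
    print(rect(c,k,float(sys.argv[2])))
E
python3 go.py .6505 .0197 .019 13.4; python3 m.py carry .13
```

```text
t: 11.05
ee_pos: [0.6491, 0.0194, 0.1371]
orientation: [-0.0, 0.628, 0.779, -0.0]
wrist_force: [-0.5, -0.5, -2.8]
opening: 0.0176
gripper_force: 30.0
t: 11.55
ee_pos: [0.6494, 0.0181, 0.1378]
orientation: [0.0, 0.62, 0.785, -0.0]
wrist_force: [-0.1, 0.2, -2.3]
opening: 0.0177
gripper_force: 30.0
t 11.55 pos [0.6494 0.0181 0.1378] yaw of tool y 13.36 tilt [ 0.     -0.0001] open 0.01774862359309502 gf 29.99936582520604 F [-0.13  0.16 -2.25] T [-0.05 -0.02  0.04]
units xyz [0.044 0.049 3.958] rz -0.004
{'c': array([637.3,  81.3]), 'cm': array([638.4,  83.5]), 'size': array([50.3, 77.4]), 'yaw': -73.7, 'px': array([285., 236.])}
{'c': array([481.5,  52.6]), 'cm': array([486.8,  63.4]), 'size': array([ 88.1, 102.2]), 'yaw': -38.3, 'px': array([294., 179.])}
{'c': array([ 314.4, -262.7]), 'cm': array([ 322.4, -271.2]), 'size': array([ 91.6, 180.6]), 'yaw': 24.4, 'px': array([196., 106.])}
```

View pics/carry.png

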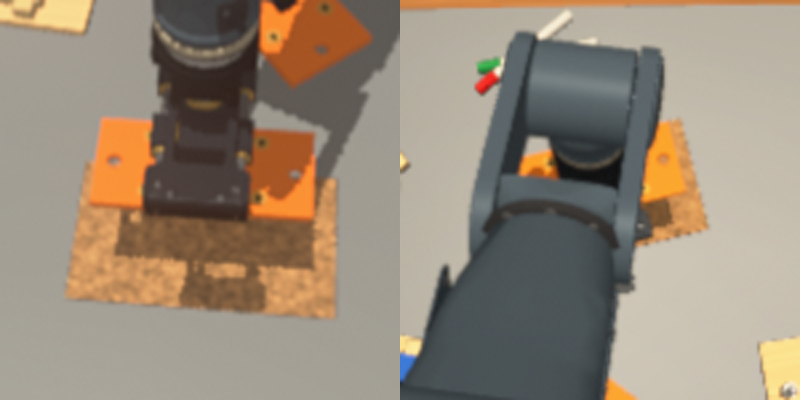

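The plate hangs level over the pad in both views, with its left half at left crop (125,160). I lower it.

```bash
python3 -m pendant '[0,0.04,0.05,0.4,0,0,0, 0,0,0,0.7,0,0,0, 0,0,0,0.8,0,0,0, 0,0,0,0.8,0,0,0, 0,0,0,0.5,0,0,0, 0,0,0,0.3,0,0,0, 0,0,0,0.15,0,0,0, 0,0,0,0.1,0,0,0, 0,0,0,0.06,0,0,0, 0,0,0,0,0,0,0, 0,0,0,0,0,0,0]'; python3 go.py .6505 .0197 .0187 13.4; python3 m.py low .014
```

```text
t: 13.08
ee_pos: [0.6509, 0.0201, 0.0237]
orientation: [0.0, 0.62, 0.785, 0.0]
wrist_force: [-1.0, -1.2, -1.8]
opening: 0.0178
gripper_force: 30.0
t 13.075 pos [0.6509 0.0201 0.0237] yaw of tool y 13.41 tilt [ 0.0007 -0.0001] open 0.017824653868471086 gf 29.99928762204945 F [-1.04 -1.17 -1.8 ] T [-0.12  0.03 -0.  ]
units xyz [-0.009 -0.016  0.168] rz 0.001
{'c': array([ 198.2, -314. ]), 'cm': array([ 202.3, -308.3]), 'size': array([106.9, 228.8]), 'yaw': 23.4, 'px': array([201., 106.])}
```

View pics/low.png

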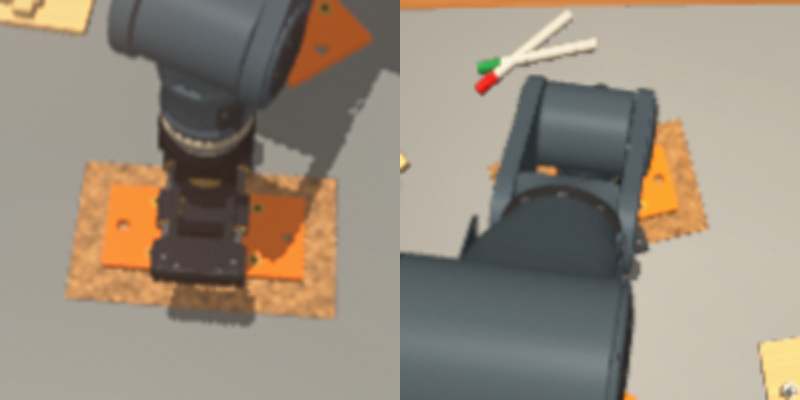

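The plate is centred on the pad and about 5 mm up, spanning left crop x 103 to 305 against the pad's 67 to 337. I lower it gently to contact.

```bash
python3 -m pendant '[0,0,0,0.05,0,0,0, 0,0,0,0.04,0,0,0, 0,0,0,0.04,0,0,0, 0,0,0,0.03,0,0,0, 0,0,0,0.02,0,0,0, 0,0,0,0,0,0,0, 0,0,0,0,0,0,0]'; python3 go.py .6505 .0197 .0187 13.4
```

```text
t: 14.1
ee_pos: [0.6506, 0.0201, 0.0187]
orientation: [0.0, 0.62, 0.785, -0.0]
wrist_force: [-1.9, 0.1, 5.3]
opening: 0.0179
gripper_force: 30.0
t 14.1 pos [0.6506 0.0201 0.0187] yaw of tool y 13.42 tilt [ 0.     -0.0001] open 0.017863094288263867 gf 29.999266820959747 F [-1.88  0.1   5.32] T [-0.04  0.48  0.05]
units xyz [-0.012 -0.007 -0.001] rz 0.002
```

There is contact at about 7 N. I release, then back straight up.

```bash
python3 -m pendant '[25,0,0,0,0,0,0, 35,0,0,0,0,0,0, 50,0,0,0,0,0,0, 60,0,0,0,0,0,0, 60,0,0,0,0,0,0]'; python3 -m pendant '[60,0,0,-0.3,0,0,0, 60,0,0,-0.6,0,0,0, 60,0,0,-1,0,0,0, 60,0,0,-1,0,0,0, 60,0,0,-1,0,0,0, 60,0,-0.9,-1,0,0,0, 60,0,-1,-1,0,0,0, 60,0,-1,-0.5,0,0,0, 60,0,-1,0,0,0,0, 60,0,-1,0,0,0,0, 60,0,0,0,0,0,0, 60,0,0,0,0,0,0]'; python3 go.py .6505 .0197 .0187 13.4; python3 m.py end .012
python3 - <<'E'
from plant import ctrl
from h import *
cv2.imwrite("pics/endscene.png",ctrl.capture("scene")["color"][:,:,::-1])
E
```

```text
t: 14.72
ee_pos: [0.6507, 0.0201, 0.0179]
orientation: [0.0, 0.62, 0.785, 0.0]
wrist_force: [-0.4, 0.0, 0.4]
opening: 0.0556
gripper_force: 0.0
t: 16.23
ee_pos: [0.5091, -0.0142, 0.2111]
orientation: [0.002, 0.62, 0.785, 0.001]
wrist_force: [0.8, -0.1, 0.1]
opening: 0.06
gripper_force: 0.0
t 16.225 pos [ 0.5091 -0.0142  0.2111] yaw of tool y 13.39 tilt [ 0.0034 -0.0006] open 0.06003923620151134 gf 0.0 F [ 0.76 -0.1   0.08] T [-0.05  0.    0.  ]
units xyz [0.016 4.827 6.43 ] rz -0.001
{'c': array([652.9,  21.4]), 'cm': array([653. ,  21.5]), 'size': array([ 78.4, 174.6]), 'yaw': 13.6, 'px': array([257., 258.])}
{'c': array([373.7,  16.2]), 'cm': array([386.7,  45.5]), 'size': array([ 97.7, 175.7]), 'yaw': -38.6, 'px': array([289., 174.])}
{'c': array([ 196.3, -314.9]), 'cm': array([ 200.5, -310.1]), 'size': array([106.9, 229.6]), 'yaw': 23.7, 'px': array([201., 106.])}
```

View pics/endscene.png

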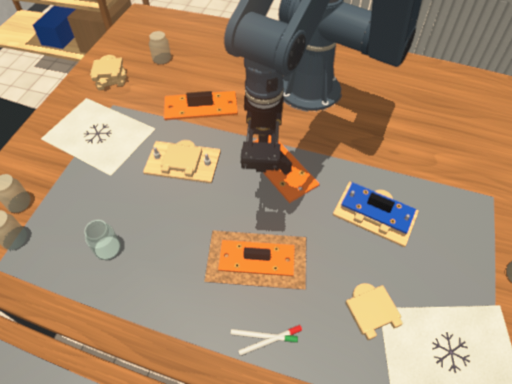

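The template lies flat in the middle of the pad at (257,258). It measures within 1–2 mm of the pad centre in the same view and its yaw is 13.6° against the pad's 13.5°. The blue template (378,207) and jar (101,240) have not moved.

```bash
python3 -c "
from plant import ctrl
print(ctrl.sign_off())"
```

```text
the job is handed in; nothing more can be done
None
```

The smallest orange template now lies flat and released in the middle of the cork pad, within about 2 mm of centre and lined up lengthwise, with the blue template and jar left where they were; the job was handed in at about 16 s.

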